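# Draw the vial reader's probe out to its second stop and hold it for the reading

## Task

Get the vial reader taking its reading: lift the orange safety plate straight up out of the slotted holder in front of the probe and stand it, fully down, in one of the two empty slots of the white plate rack, then let go of it. Then grip the probe's black head so that the blue button on its side is pressed in, pull the probe straight out past its first stop to the second stop, and finish the program while still holding it there with the button in, because it springs back when let go. Leave the sample vial, the white plate in the rack, the glass dish and the blue cap undisturbed.

Things in the scene. Friction and masses are not known exactly. Their poses are not given: they have to be found in the camera images.
- reader: Fixed vial reader. Origin on the worktop under the front face of its white box; x = the way the probe is drawn out, z up. Aluminium bed x -155 to 190 mm, 110 wide, 12 thick; box x -145 to -3, 86 wide, top at 120 mm; black plate holder at x = 96 (see holder_slot); vial post at x = 161.5, 26 x 26, 82 mm high. All heights above the worktop.
- holder_slot (a point): Middle of the floor of the plate holder's slot, 16 mm above the worktop; axes as the reader's. The slot is 7 mm wide (x) and 74 mm long (y), between round-topped fins 52 mm high above the worktop at both ends (from 29 mm off centre outward); its middle is open.
- orange_plate: Loose orange plate, about 70 g, 5 mm thick (x), 70 wide (y), 105 tall, with a black grip strip on its top edge. Origin at the middle of its lower edge, z up. It starts upright in the reader's plate holder, 13 mm in front of the probe's nose, and bars the probe's way.
- orange_plate_grip (a point): Middle of the orange plate's black grip strip, 118 mm above its lower edge; the strip is 10 mm thick (x), 50 wide (y), 26 high. Pinch it across its 10 mm from above; nothing stands beside it above 110 mm over the worktop.
- rack: Fixed white plate rack, 132 (x) x 92 mm, with three upright slots in a row along x, 42 mm apart. Origin at the middle of its underside. Each slot is 8 mm wide (x) and 74 long (y), between round-topped fins 50 mm high above the worktop at both ends. Plates stand with their faces across the rack's x, either way round.
- rack_slot0 (a point): Middle of the floor of an empty slot, at x = -42 mm in the rack's frame, 8 mm above the worktop; axes as the rack's.
- rack_slot1 (a point): Middle of the floor of the other empty slot, at x = 0 in the rack's frame, 8 mm above the worktop; axes as the rack's.
- white_plate: Loose white plate, same shape and size as the orange one, standing in the rack's third slot (x = +42 mm in the rack's frame). Origin at the middle of its lower edge. Leave it there.
- probe (a joint): Probe's extension in m, along the reader's +x: 0 home, latched; 0.035 first stop, latches again if the button is out; 0.070 second stop, a hard end stop without a latch. A spring pulls back with 3 N at home, 5 N at the second stop: let go there, it runs back to the first stop.
- head_grip (a point): Middle of the probe's black head, on its axis, 90 mm above the worktop; axes as the reader's; at home 39 mm ahead of the reader's origin, and moves with the probe. Head 50 mm long (x), 40 wide (y), 36 high; the nose ends 41 mm ahead (+x). Grip it across y from above. Fingers pass over the empty plate holder as it comes out.
- button (a joint): Blue spring button on the head's -y side (toward the robot), level with head_grip, 24 mm long (x), 20 high, 7.5 mm proud at 0; pressed toward +y; 0.007 m fully in, which takes 7 N. Beyond about 0.0035 the latch is free. A grip of 20 N or more across the head, centred on it within 2 mm, presses it fully.
- vial: Sample vial with screw cap, 12 mm across, 32 tall, loose in a 9 mm deep hole in the vial post. Origin at the middle of its foot, 73 mm above the worktop. At the second stop the nose halts 5.5 mm short of it. Leave it standing.
- fittings_dish: Loose glass dish with small fittings, 68 mm across, 12 high. Origin at the middle of its underside. Leave it alone.
- spare_cap: Loose blue screw cap, 49 mm across, 26 high. Origin at the middle of its underside. Leave it alone.

How it is judged:
On the way, in this order (a step that is already met when the one before it is completed fails the run):
1. the orange plate has been lifted clear of its holder while the probe is still home (z of orange_plate in the frame of holder_slot above 0.04 m and contact force between the fingers and orange_plate above 0.5 N and value of joint probe below 0.006 m), for 0.1 s.
2. the orange plate stands fully down in an empty rack slot and is let go, the probe still home (((horizontal distance between orange_plate and rack_slot0 below 0.006 m and z of orange_plate in the frame of rack_slot0 below 0.004 m) or (horizontal distance between orange_plate and rack_slot1 below 0.006 m and z of orange_plate in the frame of rack_slot1 below 0.004 m)) and angle between orange_plate's own z axis and vertical below 0.15 rad and contact force between the fingers and orange_plate below 0.1 N and value of joint probe below 0.006 m), for 0.2 s.
3. the probe is at its second stop with the button pressed in (value of joint probe above 0.067 m and value of joint button above 0.0035 m), for 0.2 s.
At the end, for the whole second after the job is handed in: Fingers grip the head (over 3 N), button in, probe within 3 mm of the second stop (70 mm); orange plate released, at rest in an empty rack slot: upright within 0.15 rad, within 6 mm of the slot's middle and 4 mm of its floor; vial standing, not touched by the nose (all of step 3 and contact force between the fingers and probe above 3 N and ((horizontal distance between orange_plate and rack_slot0 below 0.006 m and z of orange_plate in the frame of rack_slot0 below 0.004 m) or (horizontal distance between orange_plate and rack_slot1 below 0.006 m and z of orange_plate in the frame of rack_slot1 below 0.004 m)) and angle between orange_plate's own z axis and vertical below 0.15 rad and linear speed of orange_plate below 0.02 m/s and contact force between the arm and orange_plate below 0.1 N and angle between vial's own z axis and vertical below 0.25 rad and contact force between probe and vial below 0.1 N); the arm keeps its last pose, push and grip.
It fails at once if the sample vial is knocked or lifted (distance of vial from where it was at the start of the episode above 0.008 m or angle between vial's own z axis and vertical above 0.3 rad).
It fails at once if the white plate is moved (distance of white_plate from where it was at the start of the episode above 0.012 m).
It fails at once if the glass dish is moved (distance of fittings_dish from where it was at the start of the episode above 0.02 m).
It fails at once if the blue cap is moved (distance of spare_cap from where it was at the start of the episode above 0.02 m).
It also fails if it takes over 48 s, if anything falls off the work surface, if the arm or the gripper's body presses on something with over 40 N, if the wrist force passes 120 N, or if a joint passes its speed limit or range.

## Robot

A 7-joint arm with a two-finger parallel gripper is mounted at the origin on a cart in front of the work surface, level with it; the furniture and walls round the work are solid. World frame = base frame: x ahead of the robot, y to its left, z up, the work surface at z = 0. Lengths are in m, angles in rad, forces in N, time in s.
With the tool pointing down it reaches from about 0.425 to 0.875 m from the base axis. Payload 4.7 kg.
Tool frame: the origin (TCP) lies midway between the tips of the shut fingers; the grasp point (between the pads) lies 19 mm behind it; z points along the fingers, y is the line along which they close (so a half turn about z gives the same grasp; the last joint's range is limited). The gripper opens to 87 mm and grips with 3 to 60 N. Pads are 19 mm wide; open, the fingers measure 117 mm over their backs; the gripper's body (75 mm by 190 mm) begins 51 mm behind the grasp point.
Start: joints at [1.132, 0.321, -0.07, 1.45, 0.023, 1.371, -0.057], TCP at [0.284, -0.585, 0.223] pointing down, gripper open.
Joint ranges: [-2.86, 2.86], [-0.3, 2.09], [-1.38, 1.24], [0.06, 2.45], [-1.56, 4.7], [0.09, 2.05], [-2.69, 2.69]. Speed limits (rad/s): [2.57, 2.57, 3.14, 3.14, 3.14, 3.14, 3.14].

## Interface

Orientations are given as a rotation vector (axis times angle).
In Python, from bench import ctrl gives the robot as it stands. The module is installed in compiled form; this text tells all that it offers.
- The arm moves only by the shell command python3 -m handwheel 'ROWS' [FORCE]. ROWS is JSON, a list of rows, each a list of 7 numbers: the finger opening in m, from 0 to 0.087, then the shift along the tool's x, y, z in m, then the turn, a rotation vector about the tool's x, y, z in degrees. A call has 1 to 12 rows; each row shifts and turns the commanded pose from where the row before left it, along the tool's axes as they then stand; what a row does not reach is not made up. A row lasts 1/8 s, in which the tool goes at most 62.5 mm and 10.7 degrees, less where a joint would pass 70% of its speed; a pose out of reach is approached as far as the arm can. A call is refused whole if a number of a shift passes 0.0625 or a number of a turn 10.7, either way. A call with a gripper value outside its range is refused whole. The fingers move at their own pace and stop on an object; FORCE is the grip in N (left out, the last holds). Time passes only in rows, so rows that do not move let the fingers close. It gives the time, the measured TCP pose, the force, the opening and the grip force at its end, in the units of the state.
- ctrl.get_state(): the state, without advancing time (a new reading comes with each control period).
- ctrl.get_image(name): name is "scene" or "top"; returns (picture, depth): 400x640x3 uint8, blue, green, red; 400x640 float32, m along the optical axis (not along the pixel's ray), 0 where there is no reading.
- ctrl.camera_info(name): a dict with "intrinsics" (3x3 intrinsics, pixels), "R" (3x3) and "t" (3): a world point X has camera coordinates R X + t. Camera axes: x right, y down, z forward; pixel columns grow to the right and rows downward; lengths in m; the calibration is good to about 2 mm. A picture is of the moment at which its call begins. camera_info takes no time and is no camera call.
- ctrl.close_job(): hands the job in; it is judged then, once.
The state is a dict: "time": time; "joint_positions": joint angles; "qd": joint speeds; "joint_torque": joint torques, N m; "position": TCP position; "tool_rot": TCP orientation; "ft_force": force on the tool from outside, world axes, zero at the start; "torque": the same for the moment, N m; "grip_width": opening from 0.0 (shut) to 1.0 (fully open); "grip_force": force on a finger pad.
Only numpy, scipy, OpenCV 4.12 (cv2) and the standard library are available. Lean on these libraries where they do the work, as an engineer would, in place of code of your own. Each camera call takes 0.05 s, during which the arm holds its last target. There are 200 camera calls.

## Working session

There is one attempt and no reset: what is moved stays moved. The work goes in short steps, Python scripts to look and compute and a shell command to move; the robot and the scene stay as the last step left them, time stands still between calls to the robot, and variables do not carry over. Pictures are saved under pics/ and viewed, at most 10 in all, crops included, and the job is handed in when it is done.

```bash
mkdir -p pics; python3 - <<'E'
from bench import ctrl
import cv2,numpy as np
for n in("scene","top"):
    p,d=ctrl.get_image(n);cv2.imwrite(f"pics/{n}0.png",p);np.savez(f"{n}0.npz",p=p,d=d)
    c=ctrl.camera_info(n);print(n,c)
s=ctrl.get_state();print(s)
E
```

```text
scene {'intrinsics': array([[502.0724151 ,   0.        , 327.03351404],
       [  0.        , 502.0724151 , 202.76815986],
       [  0.        ,   0.        ,   1.        ]]), 'R': array([[-0.66087024, -0.75044429, -0.00915908],
       [-0.53263717,  0.47758865, -0.69871791],
       [ 0.52872314, -0.45688341, -0.71533865]]), 't': array([0.21333714, 0.45795608, 0.67594745])}
top {'intrinsics': array([[502.87629152,   0.        , 323.30272952],
       [  0.        , 502.87629152, 204.82227361],
       [  0.        ,   0.        ,   1.        ]]), 'R': array([[ 0.013838  , -0.99985364, -0.01005981],
       [-0.99724915, -0.01306787, -0.07296139],
       [ 0.07281925,  0.01104178, -0.99728403]]), 't': array([-0.19180002,  0.53855635,  1.09169097])}
{'time': 0.1, 'joint_positions': array([ 1.13207985,  0.32176148, -0.07006818,  1.45155509,  0.02259181,
        1.37080733, -0.05688397]), 'qd': array([-2.45722462e-05, -2.15785768e-03,  1.71097526e-04, -3.22433466e-03,
        4.28803729e-04,  7.71849049e-04,  7.65669611e-04]), 'joint_torque': array([ 1.24747480e-04, -4.92569911e+01, -4.05487949e-01, -3.13398600e+01,
       -6.42043306e-02,  3.95285001e-02,  5.07692721e-05]), 'position': array([ 0.28410553, -0.58406665,  0.22156152]), 'tool_rot': array([-3.05977173e+00, -7.04885297e-01,  7.53152853e-04]), 'ft_force': array([-0.09413306,  0.11427309, -0.11554879]), 'torque': array([ 0.07599976,  0.01491026, -0.00469203]), 'grip_force': 0.0, 'grip_width': 0.9979593717144918}
```

View pics/scene0.png

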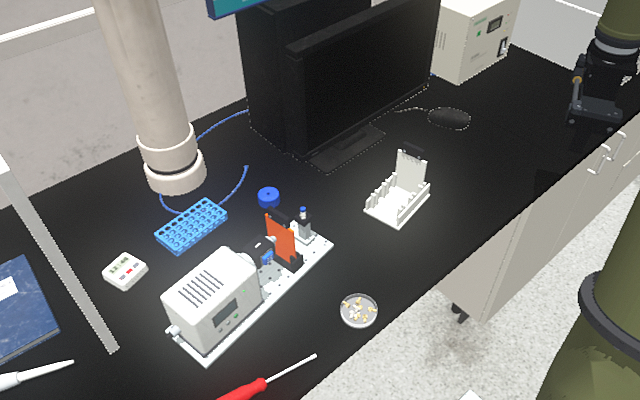

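View pics/top0.png

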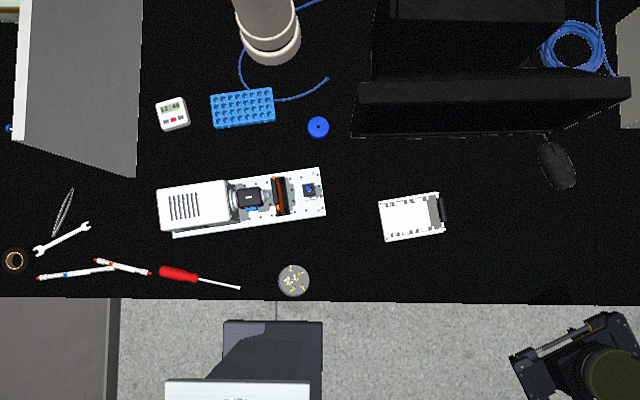

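The scene view shows the reader at (250,280) with the orange plate at (282,240), the vial at (304,220), the rack at (398,195) and the dish at (359,310). In the top view, the head is at (249,197), the strip at (281,196), the vial at (309,188), the rack at (412,217) and the white plate at its right end (438,211).

```bash
cat > h.py <<'E'
import numpy as np,cv2
from bench import ctrl
def cloud(n,d):
    c=ctrl.camera_info(n);K,R,t=c["intrinsics"],c["R"],c["t"]
    v,u=np.mgrid[:400,:640]
    P=np.stack([(u-K[0,2])/K[0,0]*d,(v-K[1,2])/K[1,1]*d,d],-1)
    W=(P-t)@R; W[d==0]=np.nan
    return W
def rect(n,m,W,name):
    q=W[m][:,:2]
    r=cv2.minAreaRect((q*1000).astype(np.float32))
    print(n,name,len(q),"c",np.round(r[0],1),"size",np.round(r[1],1),"ang",round(r[2],1),"med z",np.round(np.median(W[m][:,2])*1000,1))
E
python3 - <<'E'
from h import *
v,u=np.mgrid[:400,:640]
f=np.load("top0.npz");p,d=f["p"],f["d"];W=cloud("top",d);z=W[...,2]
B=lambda a,b,c,e:(u>=a)&(u<=b)&(v>=c)&(v<=e)
tbl=B(330,370,180,280);print("table z",np.nanmedian(z[tbl]),np.nanstd(z[tbl]))
rect("top",B(150,335,160,245)&(z>.006)&(z<.02),W,"bed")
rect("top",B(150,240,160,245)&(z>.112)&(z<.13),W,"box")
rect("top",B(232,268,180,215)&(z>.1)&(z<.115),W,"head")
rect("top",B(262,298,170,220)&(z>.135)&(z<.16),W,"strip")
rect("top",B(295,325,175,205)&(z>.075)&(z<.09),W,"post")
rect("top",B(300,320,175,200)&(z>.095)&(z<.115),W,"vial")
rect("top",B(370,426,185,250)&(z>.004)&(z<.06),W,"rack(no plate)")
rect("top",B(370,450,185,250)&(z>.004)&(z<.06),W,"rack")
rect("top",B(370,426,185,250)&(z>.04)&(z<.056),W,"fins")
rect("top",B(420,455,185,240)&(z>.11)&(z<.16),W,"whitestrip")
for n,b in(("top",(360,460,180,250)),("top",(220,335,160,245))):
    a=p[b[2]:b[3],b[0]:b[1]]
    cv2.imwrite(f"pics/crop{b[0]}.png",cv2.resize(a,None,fx=6,fy=6,interpolation=cv2.INTER_CUBIC))
f=np.load("scene0.npz");W=cloud("scene",f["d"]);z=W[...,2]
x,y=W[...,0],W[...,1]
print("table scene",np.nanmedian(z[B(330,350,240,270)]))
R=B(130,345,190,360)
for nm,lo,hi,bb in(("strip",.137,.16,(255,305,195,275)),("head",.1,.113,(235,290,230,290)),("whitestrip",.115,.16,(380,440,135,180)),("fins",.04,.056,(355,435,150,230)),("vial",.095,.115,(290,315,200,240)),("bed",.006,.02,(160,345,190,365))):
    m=B(*bb)&(z>lo)&(z<hi)
    if m.sum()>3: rect("scene",m,W,nm)
E
```

```text
table z -0.0007778216832200273 0.0021437797986338927
top bed 3396 c [575.4   4.9] size [175.3 369.4] ang 8.8 med z 11.6
top box 2982 c [532.   74.7] size [ 86.3 150.3] ang 9.3 med z 119.2
top head 586 c [547.6 -31.6] size [47.4 68.5] ang 3.4 med z 106.6
top strip 138 c [558.3 -89.7] size [49.1 10.4] ang 8.9 med z 145.8
top post 131 c [ 569.6 -153.9] size [26.4 25.9] ang 10.3 med z 81.1
top vial 26 c [ 568.2 -152.7] size [ 9.6 10.5] ang 1.1 med z 104.1
top rack(no plate) 1811 c [ 515.  -351.2] size [143.  124.9] ang 0.4 med z 8.0
top rack 2152 c [ 516.2 -373.8] size [142.9 172.2] ang 1.8 med z 8.4
top fins 136 c [ 516.5 -366.5] size [87.8 85.3] ang 3.9 med z 47.4
top whitestrip 210 c [ 527.9 -420. ] size [67.8 10.8] ang 11.2 med z 135.8
table scene 0.0007166879984901341
scene strip 181 c [554.2 -88.4] size [50.3 12.4] ang 8.0 med z 146.3
scene head 764 c [532.7 -13.9] size [ 58.6 152.2] ang 17.8 med z 108.0
scene whitestrip 260 c [ 522.7 -419.7] size [53.5 15.3] ang 12.8 med z 131.4
scene fins 394 c [ 514.  -375.6] size [ 81.3 111.6] ang 10.1 med z 47.3
scene vial 74 c [ 545.4 -123.8] size [10.9 82.2] ang 35.3 med z 104.4
scene bed 4357 c [600.7 -21.2] size [387.6 452.1] ang 53.4 med z 13.1
```

View pics/crop360.png

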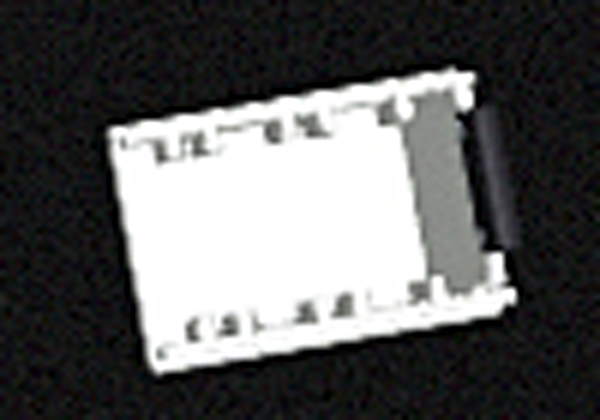

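View pics/crop220.png

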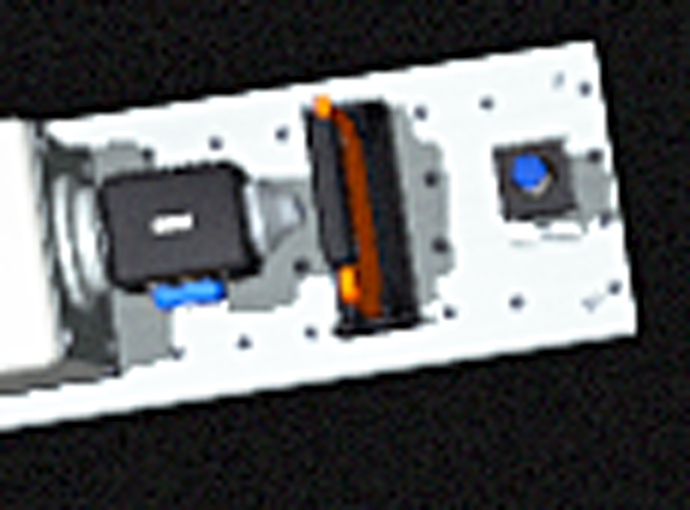

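The rack crop shows empty slots at crop x of about 185-205 and 290-330, and the white plate leans toward the right edge. In the reader crop, the blue button is at (190,292) on the robot side and the strip is at (325,200). Next I'll refine the rack and strip with edge-filtered depth.

```bash
cat >> h.py <<'E'
v,u=np.mgrid[:400,:640]
B=lambda a,b,c,e:(u>=a)&(u<=b)&(v>=c)&(v<=e)
def ext(W,m,ang,name):
    a=np.radians(ang);ax=np.array([np.sin(a),-np.cos(a)]);ay=np.array([np.cos(a),np.sin(a)])
    q=W[m][:,:2]*1000;s,t=q@ax,q@ay
    e=lambda k:np.percentile(k,[1,99])
    c=e(s).mean()*ax+e(t).mean()*ay
    print(name,len(q),"x-ext",np.round(e(s),1),"y-ext",np.round(e(t),1),"centre",np.round(c,1))
def ray(n,uv,z):
    c=ctrl.camera_info(n);K,R,t=c["intrinsics"],c["R"],c["t"]
    C=-R.T@t;D=np.c_[np.asarray(uv,float),np.ones(len(uv))]@np.linalg.inv(K).T@R
    return C+D*((z-C[2])/D[:,2])[:,None]
E
python3 - <<'E'
from h import *
for n in("top","scene"):
    f=np.load(n+"0.npz");p,d=f["p"],f["d"];W=cloud(n,d);z=W[...,2]
    k=np.ones((3,3));rg=cv2.dilate(d,k)-cv2.erode(d,k)
    g=p.min(2)>90
    b=(370,450,185,250) if n=="top" else (355,440,140,232)
    ws=B(*b)&(z>.125)&(z<.15)&(p.max(2)<110)
    for a in(9.4,11.2):
        ext(W,B(*b)&(z>.003)&(z<.013)&g,a,n+" floor %.1f"%a)
        ext(W,B(*b)&(z>.042)&(z<.056)&g,a,n+" fins")
        ext(W,ws,a,n+" wstrip");
    m=ws;q=W[m][:,:2];r=np.linalg.svd(q-q.mean(0))[2][0];print("strip dir",np.degrees(np.arctan2(r[1],r[0])),q.mean(0),np.median(z[m]))
    b=(262,298,170,220) if n=="top" else (255,305,195,275)
    m=B(*b)&(z>.132)&(z<.15)&(p.max(2)<110)
    q=W[m][:,:2];r=np.linalg.svd(q-q.mean(0))[2][0];print(n,"ostrip dir",np.degrees(np.arctan2(r[1],r[0])),q.mean(0),np.median(z[m]));ext(W,m,9.4,"ostrip")
    # rack outline by colour
    bb=(365,452,183,250) if n=="top" else (355,440,140,232)
    g2=(B(*bb)&(p.min(2)>90)).astype(np.uint8)
    cs=max(cv2.findContours(g2,0,1)[0],key=cv2.contourArea)
    hull=cv2.approxPolyDP(cv2.convexHull(cs),2.5,True)[:,0]
    print(n,"hull px",hull.tolist())
    print(np.round(ray(n,hull,0)[:,:2]*1000,1).tolist())
E
```

```text
top floor 9.4 1548 x-ext [393.5 510.7] y-ext [405.3 496.1] centre [ 518.5 -372.4]
top fins 185 x-ext [406.4 506.1] y-ext [412.6 488.9] centre [ 519.2 -376.5]
top wstrip 155 x-ext [495.3 506. ] y-ext [427.7 475.4] centre [ 527.3 -420.2]
top floor 11.2 1548 x-ext [407.4 524.3] y-ext [390.9 481.5] centre [ 518.4 -372.2]
top fins 185 x-ext [421.1 520. ] y-ext [398.7 474. ] centre [ 519.4 -376.8]
top wstrip 155 x-ext [509.3 519.9] y-ext [411.8 459.5] centre [ 527.3 -420.2]
strip dir -169.18262767085682 [ 0.52717223 -0.41928519] 0.13719501891250557
top ostrip dir -170.45905646763026 [ 0.55732241 -0.0901591 ] 0.14578894659578379
ostrip 137 x-ext [174.8 184.5] y-ext [511.7 559.5] centre [557.8 -89.8]
top hull px [[438, 192], [445, 230], [385, 241], [378, 201]]
[[574.7, -441.3], [489.7, -456.7], [463.3, -323.1], [552.7, -306.9]]
scene floor 9.4 1089 x-ext [391.2 516.3] y-ext [400.7 488.3] centre [ 512.6 -375.1]
scene fins 326 x-ext [404.5 508. ] y-ext [408.5 485.2] centre [ 515.4 -377.2]
scene wstrip 180 x-ext [492.9 505. ] y-ext [423.9 472.3] centre [ 523.6 -419.1]
scene floor 11.2 1089 x-ext [405.2 528.7] y-ext [386.8 475.7] centre [ 513.7 -374.3]
scene fins 326 x-ext [418.8 520.7] y-ext [394.2 471.1] centre [ 515.7 -376.8]
scene wstrip 180 x-ext [506.9 518.8] y-ext [408.  456.5] centre [ 523.6 -419.1]
strip dir -169.0157035099453 [ 0.52247704 -0.41748344] 0.13535395907605868
scene ostrip dir -169.34279517262542 [ 0.5513466  -0.08722989] 0.14530277567624275
ostrip 216 x-ext [172.2 183.1] y-ext [507.7 555.8] centre [553.6 -88.4]
scene hull px [[404, 149], [427, 161], [430, 194], [397, 230], [363, 209], [397, 150]]
[[635.4, -531.6], [567.1, -539.4], [487.4, -457.1], [462.8, -321.5], [555.2, -310.8], [644.4, -515.8]]
```

```bash
cat >> h.py <<'E'
from scipy.spatial.transform import Rotation as Ro
def plan(x,y,z,psi):
    """turn first (tool rotvec, deg), then shift in turned tool axes (m)"""
    s=ctrl.get_state();p=np.radians(psi);c,n=np.cos(p),np.sin(p)
    T=Ro.from_matrix(np.array([[c,n,0],[n,-c,0],[0,0,-1]]))
    R=Ro.from_rotvec(s["tool_rot"])
    print("turn",np.round((R.inv()*T).as_rotvec(degrees=True),2),"shift mm",np.round(T.inv().apply(np.array([x,y,z])-s["position"])*1000,1))
    print("pos",np.round(s["position"],4),"t",s["time"],"F",np.round(s["ft_force"],1),"w",round(s["grip_width"]*87,1),s["grip_force"])
E
python3 -c "
from h import *
plan(.5557,-.0891,.20,9.5)"
```

```text
turn [-0.1   0.02 16.45] shift mm [ 349.6 -443.4   21.6]
pos [ 0.2841 -0.5841  0.2216] t 0.1 F [-0.1  0.1 -0.1] w 86.8 0.0
```

```bash
python3 -m handwheel '[[0.05,0,0,0,0,0,8.2],[0.05,0,0,0,0,0,8.2],[0.05,0.035,-0.044,0,0,0,0],[0.05,0.035,-0.044,0,0,0,0],[0.05,0.035,-0.044,0,0,0,0],[0.05,0.035,-0.044,0,0,0,0],[0.05,0.035,-0.044,0,0,0,0],[0.05,0.035,-0.044,0,0,0,0],[0.05,0.035,-0.044,0,0,0,0],[0.05,0.035,-0.044,0,0,0,0],[0.05,0.035,-0.044,0,0,0,0],[0.05,0.03,-0.04,0.0,0,0,0]]' 20
python3 -c "
from h import *
plan(.5557,-.0891,.20,9.5)"
```

```text
time: 1.6
position: [0.5528, -0.0952, 0.2222]
tool_rot: [-3.13, -0.263, 0.0]
ft_force: [0.9, -0.1, 0.4]
grip_width: 0.576
grip_force: 0.0
turn [-0.01  0.02  0.09] shift mm [ 3.9 -5.6 22.2]
pos [ 0.5528 -0.0952  0.2222] t 1.6 F [ 0.9 -0.1  0.4] w 50.2 0.0
```

```bash
python3 -m handwheel '[[0.05,0.004,-0.0055,0.02,0,0,0],[0.05,0,0,0,0,0,0],[0.05,0,0,0,0,0,0]]'
python3 - <<'E'
from h import *
plan(.5557,-.0891,.115,9.5)
a,_=ctrl.get_image("scene");b,_=ctrl.get_image("top")
a=cv2.resize(a[130:290,200:360],None,fx=2.5,fy=2.5);b=cv2.resize(b[110:270,200:360],None,fx=2.5,fy=2.5)
cv2.imwrite("pics/pre.png",np.hstack([a,b]))
E
```

```text
time: 1.98
position: [0.555, -0.0925, 0.2027]
tool_rot: [3.13, 0.259, -0.001]
ft_force: [-0.8, 0.0, 0.0]
grip_width: 0.572
grip_force: 0.0
turn [ 0.03  0.03 -0.05] shift mm [ 1.2 -3.2 87.7]
pos [ 0.555  -0.0925  0.2027] t 1.975 F [-0.8  0.   0. ] w 49.7 0.0
```

View pics/pre.png

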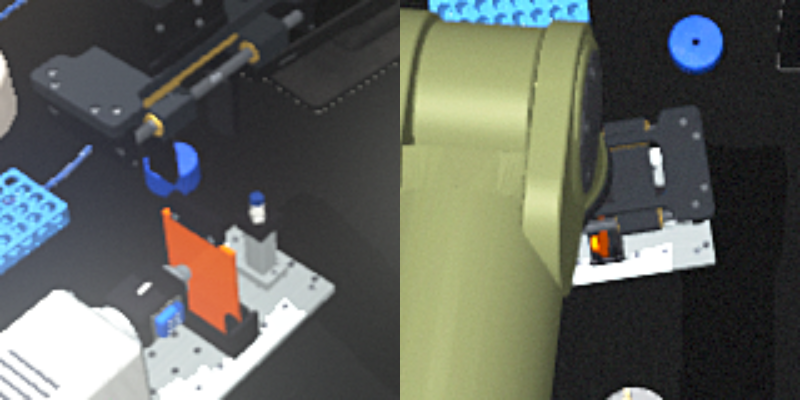

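The scene crop shows the plate at (200,265) with the fingers above and behind it. In the top crop the arm hides most of it. The clearance is generous, so I'll descend and pinch.

```bash
python3 -m handwheel '[[0.05,0.001,-0.003,0.025,0,0,0],[0.05,0,0,0.025,0,0,0],[0.05,0,0,0.02,0,0,0],[0.05,0,0,0.015,0,0,0],[0.05,0,0,0.003,0,0,0],[0.0,0,0,0,0,0,0],[0.0,0,0,0,0,0,0],[0.0,0,0,0,0,0,0],[0.0,0,0,0,0,0,0]]' 30
python3 -c "
from h import *
plan(.5557,-.0891,.115,9.5)"
```

```text
time: 3.2
position: [0.556, -0.0882, 0.1149]
tool_rot: [3.13, 0.261, 0.001]
ft_force: [1.5, -0.8, -0.8]
grip_width: 0.206
grip_force: 0.0
turn [ 0.02 -0.03  0.04] shift mm [-0.5  0.9 -0.1]
pos [ 0.556  -0.0882  0.1149] t 3.2 F [ 1.5 -0.8 -0.8] w 17.9 0.0
```

```bash
python3 -m handwheel '[[0.0,0,0,0,0,0,0],[0.0,0,0,0,0,0,0],[0.0,0,0,0,0,0,0],[0.0,0,0,0,0,0,0]]' 30
python3 -c "
from h import *
plan(.5557,-.0891,.115,9.5)"
```

```text
time: 3.7
position: [0.5559, -0.0883, 0.1147]
tool_rot: [3.13, 0.261, 0.0]
ft_force: [-0.6, -0.9, 1.2]
grip_width: 0.118
grip_force: 30.0
turn [ 0.02 -0.01  0.04] shift mm [-0.4  0.8 -0.3]
pos [ 0.5559 -0.0883  0.1147] t 3.7 F [-0.6 -0.9  1.2] w 10.3 30.000181740615517
```

```bash
python3 -m handwheel '[[0.0,0,0,-0.006,0,0,0],[0.0,0,0,-0.012,0,0,0],[0.0,0,0,-0.02,0,0,0],[0.0,0,0,-0.025,0,0,0],[0.0,0,0,-0.025,0,0,0],[0.0,0,0,-0.025,0,0,0],[0.0,0,0,-0.02,0,0,0],[0.0,0,0,0,0,0,0]]'
python3 - <<'E'
from h import *
plan(.509,-.3381,.245,11)
for n in("top","scene"):
    p,d=ctrl.get_image(n);np.savez(n+"1.npz",p=p,d=d);cv2.imwrite(f"pics/{n}1.png",p)
E
```

```text
time: 4.7
position: [0.557, -0.0878, 0.2499]
tool_rot: [3.13, 0.262, 0.006]
ft_force: [-0.3, -0.6, -0.8]
grip_width: 0.113
grip_force: 30.0
turn [ 0.08 -0.23 -1.43] shift mm [-94.9 236.6   4.9]
pos [ 0.557  -0.0878  0.2499] t 4.7 F [-0.3 -0.6 -0.8] w 9.8 29.99977497383952
```

```bash
python3 -m handwheel '[[0.0,0,0,0,0,-0.2,-1.4],[0.0,-0.006,0.015,0,0,0,0],[0.0,-0.012,0.03,0,0,0,0],[0.0,-0.016,0.04,0,0,0,0],[0.0,-0.016,0.04,0,0,0,0],[0.0,-0.016,0.04,0,0,0,0],[0.0,-0.014,0.035,0,0,0,0],[0.0,-0.01,0.024,0,0,0,0],[0.0,-0.004,0.01,0,0,0,0],[0.0,0,0,0,0,0,0],[0.0,0,0,0,0,0,0]]'
python3 - <<'E'
from h import *
plan(.5095,-.3357,.17,11)
a,da=ctrl.get_image("scene");b,db=ctrl.get_image("top")
np.savez("scene2.npz",p=a,d=da);np.savez("top2.npz",p=b,d=db)
a=cv2.resize(a[90:250,310:470],None,fx=2.5,fy=2.5);b=cv2.resize(b[140:300,330:490],None,fx=2.5,fy=2.5)
cv2.imwrite("pics/rack2.png",np.hstack([a,b]))
E
```

```text
time: 6.18
position: [0.5086, -0.3342, 0.2479]
tool_rot: [-3.127, -0.303, 0.005]
ft_force: [-0.4, 0.2, -0.7]
grip_width: 0.111
grip_force: 30.0
turn [-0.04  0.18  0.07] shift mm [ 0.6  1.7 77.9]
pos [ 0.5086 -0.3342  0.2479] t 6.175 F [-0.4  0.2 -0.7] w 9.7 29.999919226393104
```

View pics/rack2.png

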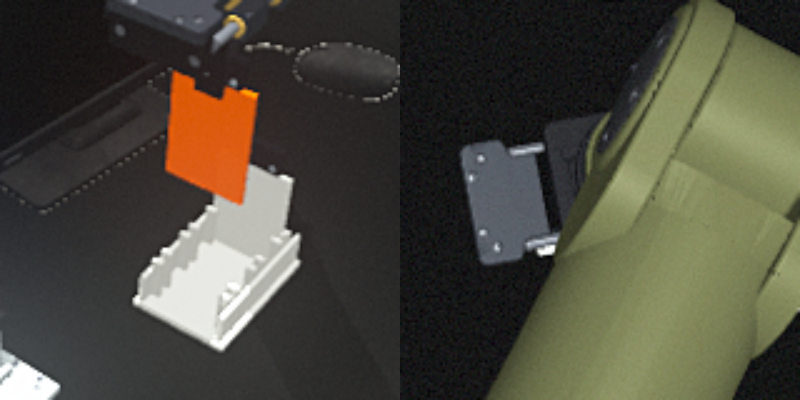

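The scene crop shows the orange plate hanging at (210,135) over the near-left end of the rack, parallel to the white plate. I'll check the alignment with the rack in this same view.

```bash
python3 - <<'E'
from h import *
f=np.load("scene2.npz");p,d=f["p"].astype(int),f["d"];W=cloud("scene",d);z=W[...,2]
o=(p[...,2]>150)&(p[...,0]<80)&B(310,470,90,250)
o=cv2.erode(o.astype(np.uint8),np.ones((2,2)))>0
ext(W,o,11,"orange");q=W[o];print("z",np.percentile(q[:,2],[1,99]))
for lo,hi in((.14,.17),(.18,.21)):
    m=o&(z>lo)&(z<hi);r=np.linalg.svd(W[m][:,:2]-W[m][:,:2].mean(0))[2][0];print(np.degrees(np.arctan2(r[1],r[0])));ext(W,m,11,"slab")
m=B(355,440,140,232)&(z>.06)&(z<.11)&(p.min(2)>90);ext(W,m,11,"white face");r=np.linalg.svd(W[m][:,:2]-W[m][:,:2].mean(0))[2][0];print(np.degrees(np.arctan2(r[1],r[0])))
m=B(355,440,140,232)&(z>.042)&(z<.056)&(p.min(2)>90);ext(W,m,11,"fins")
E
```

```text
orange 1253 x-ext [nan nan] y-ext [nan nan] centre [nan nan]
z [nan nan]
-168.83312556319663
slab 231 x-ext [419.8 424.9] y-ext [400.8 466.9] centre [ 506.4 -331.8]
-168.91100634305295
slab 397 x-ext [419.6 425.1] y-ext [399.9 467.6] centre [ 506.4 -331.9]
white face 333 x-ext [507.1 513.8] y-ext [399.4 459.9] centre [ 519.2 -419.1]
-168.9909795868685
fins 333 x-ext [418.3 519.1] y-ext [395.9 472.9] centre [ 515.8 -377.2]
```

```bash
python3 - <<'E'
from h import *
a=np.radians(11);ax=np.array([np.sin(a),-np.cos(a)]);ay=np.array([np.cos(a),np.sin(a)])
f=np.load("scene2.npz");p,d=f["p"].astype(int),f["d"];W=cloud("scene",d);z=W[...,2]
S=W[...,:2]@ax*1000;T=W[...,:2]@ay*1000
o=(p[...,2]>150)&(p[...,0]<80)&B(310,470,90,250)
for lo in(.14,.155,.17,.185,.2): m=o&(z>lo)&(z<lo+.015);print("orange",lo,np.round(np.median(S[m]),1))
for n in("scene","top"):
    g=np.load(n+"0.npz");p,d=g["p"],g["d"];W=cloud(n,d);z=W[...,2];S=W[...,:2]@ax*1000;T=W[...,:2]@ay*1000
    b=B(355,440,140,232) if n=="scene" else B(370,450,185,250)
    w=b&(p.min(2)>90)&(T>405)&(T<463)&(S>490)&(S<530)
    for lo in(.03,.05,.07,.09,.11): m=w&(z>lo)&(z<lo+.02);print(n,"white",lo,m.sum(),np.round(np.median(S[m]),1))
    for nm,m in(("near",b&(T<412)),("far",b&(T>462))):
        m=m&(z>.036)&(z<.058)&(p.min(2)>60);h,e=np.histogram(S[m],np.arange(400,530,3));print(n,nm,dict(zip(e[:-1].astype(int).tolist(),h.tolist())))
    m=b&(z>.002)&(z<.013)&(p.min(2)>90)&(T>410)&(T<460);print(n,"floor",np.percentile(S[m],[.5,2,98]))
a,b=cv2.imread("pics/scene0.png"),0
cv2.imwrite("pics/rackz.png",cv2.resize(a[140:235,355:440],None,fx=6,fy=6,interpolation=cv2.INTER_CUBIC))
E
```

```text
orange 0.14 423.0
orange 0.155 422.6
orange 0.17 422.5
orange 0.185 422.4
orange 0.2 422.3
scene white 0.03 153 510.3
scene white 0.05 163 510.5
scene white 0.07 166 510.5
scene white 0.09 177 510.5
scene white 0.11 43 509.8
scene near {400: 0, 403: 2, 406: 4, 409: 3, 412: 2, 415: 11, 418: 16, 421: 9, 424: 2, 427: 2, 430: 7, 433: 20, 436: 4, 439: 3, 442: 4, 445: 2, 448: 2, 451: 1, 454: 3, 457: 12, 460: 18, 463: 10, 466: 2, 469: 1, 472: 15, 475: 9, 478: 8, 481: 1, 484: 2, 487: 2, 490: 2, 493: 2, 496: 2, 499: 8, 502: 17, 505: 8, 508: 20, 511: 7, 514: 8, 517: 9, 520: 5, 523: 4, 526: 1}
scene far {400: 0, 403: 0, 406: 3, 409: 2, 412: 2, 415: 5, 418: 14, 421: 10, 424: 2, 427: 1, 430: 8, 433: 14, 436: 5, 439: 1, 442: 0, 445: 0, 448: 2, 451: 0, 454: 3, 457: 4, 460: 19, 463: 8, 466: 1, 469: 0, 472: 11, 475: 14, 478: 2, 481: 1, 484: 0, 487: 0, 490: 1, 493: 1, 496: 3, 499: 6, 502: 14, 505: 8, 508: 9, 511: 7, 514: 1, 517: 0, 520: 0, 523: 0, 526: 0}
scene floor [402.97304399 403.95948654 510.65595621]
top white 0.03 60 510.9
top white 0.05 53 511.0
top white 0.07 59 510.9
top white 0.09 43 511.0
top white 0.11 15 510.7
top near {400: 0, 403: 0, 406: 3, 409: 2, 412: 1, 415: 3, 418: 8, 421: 7, 424: 3, 427: 2, 430: 3, 433: 10, 436: 6, 439: 3, 442: 2, 445: 1, 448: 3, 451: 0, 454: 3, 457: 2, 460: 10, 463: 9, 466: 4, 469: 2, 472: 4, 475: 10, 478: 8, 481: 2, 484: 0, 487: 4, 490: 3, 493: 1, 496: 4, 499: 1, 502: 10, 505: 7, 508: 11, 511: 4, 514: 2, 517: 3, 520: 4, 523: 3, 526: 1}
top far {400: 0, 403: 0, 406: 0, 409: 0, 412: 2, 415: 3, 418: 7, 421: 6, 424: 4, 427: 1, 430: 2, 433: 8, 436: 7, 439: 4, 442: 0, 445: 1, 448: 2, 451: 2, 454: 3, 457: 2, 460: 9, 463: 7, 466: 5, 469: 0, 472: 3, 475: 10, 478: 9, 481: 3, 484: 2, 487: 2, 490: 2, 493: 1, 496: 3, 499: 2, 502: 10, 505: 8, 508: 8, 511: 9, 514: 4, 517: 3, 520: 1, 523: 1, 526: 1}
top floor [405.25489121 406.89804538 509.88317343]
```

View pics/rackz.png

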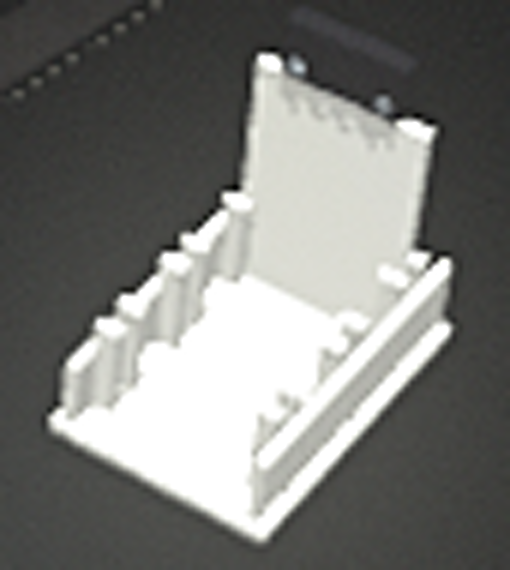

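The rack crop shows the three fin pairs clearly, with the white plate standing in the far pair. Fin pairs and floor edge put slot 0 at s = 427 mm. The plate centre is at 425, so I shift it +2 mm along tool y and lower it.

```bash
python3 -m handwheel '[[0.0,0.0006,0.0021,0,0,0.18,0],[0.0,0,0,0.02,0,0,0],[0.0,0,0,0.025,0,0,0],[0.0,0,0,0.025,0,0,0],[0.0,0,0,0.014,0,0,0],[0.0,0,0,0,0,0,0],[0.0,0,0,0,0,0,0]]'
python3 - <<'E'
from h import *
plan(.5095,-.3357,.107,11)
a=np.radians(11);ax=np.array([np.sin(a),-np.cos(a)]);ay=np.array([np.cos(a),np.sin(a)])
p,d=ctrl.get_image("scene");p=p.astype(int);W=cloud("scene",d);z=W[...,2];S=W[...,:2]@ax*1000;T=W[...,:2]@ay*1000
o=(p[...,2]>150)&(p[...,0]<80)&B(310,470,90,250)&(z>.05)
for lo in(.06,.08,.1,.12): m=o&(z>lo)&(z<lo+.02);print("orange",lo,m.sum(),np.round(np.median(S[m]),1),np.percentile(T[m],[1,99]).mean())
print(np.percentile(z[o],[.5,99]))
E
```

```text
time: 7.15
position: [0.5096, -0.338, 0.165]
tool_rot: [3.126, 0.3, 0.002]
ft_force: [-0.5, 0.4, -0.3]
grip_width: 0.109
grip_force: 30.0
turn [ 0.07 -0.06 -0.05] shift mm [ 0.4 -2.3 58. ]
pos [ 0.5096 -0.338   0.165 ] t 7.15 F [-0.5  0.4 -0.3] w 9.5 29.999670814722776
orange 0.06 125 426.7 435.00328901008595
orange 0.08 209 426.4 434.44280486015066
orange 0.1 221 426.4 435.6592249909438
orange 0.12 230 426.3 435.0725728391926
[0.06743698 0.25225357]
```

```bash
python3 -m handwheel '[[0.0,-0.0003,-0.0017,0,0,0,0],[0.0,0,0,0,0,0,0],[0.0,0,0,0,0,0,0],[0.0,0,0,0,0,0,0]]'
python3 - <<'E'
from h import *
plan(.5095,-.3357,.107,11)
a=np.radians(11);ax=np.array([np.sin(a),-np.cos(a)]);ay=np.array([np.cos(a),np.sin(a)])
p,d=ctrl.get_image("scene");p=p.astype(int);W=cloud("scene",d);z=W[...,2];S=W[...,:2]@ax*1000;T=W[...,:2]@ay*1000
o=(p[...,2]>150)&(p[...,0]<80)&B(310,470,90,250)&(z>.05)
for lo in(.06,.08,.1,.12): m=o&(z>lo)&(z<lo+.02);print("orange",lo,m.sum(),np.round(np.median(S[m]),1),np.percentile(T[m],[1,99]).mean())
E
```

```text
time: 7.7
position: [0.5083, -0.3361, 0.1639]
tool_rot: [3.127, 0.3, -0.001]
ft_force: [-0.7, -0.5, -0.1]
grip_width: 0.11
grip_force: 30.0
turn [ 0.    0.02 -0.06] shift mm [ 1.3 -0.2 56.9]
pos [ 0.5083 -0.3361  0.1639] t 7.7 F [-0.7 -0.5 -0.1] w 9.6 29.999737171456218
orange 0.06 148 424.5 434.7882594141693
orange 0.08 205 424.4 433.6613804285588
orange 0.1 219 424.2 434.1942431807917
orange 0.12 230 424.0 433.3720119907198
```

```bash
python3 -m handwheel '[[0.0,0,0,0.008,0,0,0],[0.0,0,0,0.008,0,0,0],[0.0,0,0,0.008,0,0,0],[0.0,0,0,0.008,0,0,0],[0.0,0,0,0.008,0,0,0],[0.0,0,0,0.008,0,0,0],[0.0,0,0,0.005,0,0,0],[0.0,0,0,0,0,0,0]]'; python3 -c "
from h import *
plan(.5095,-.3357,.107,11)"
```

```text
time: 8.75
position: [0.5082, -0.3363, 0.1104]
tool_rot: [3.127, 0.299, -0.001]
ft_force: [0.7, -2.2, -3.0]
grip_width: 0.115
grip_force: 30.0
turn [ 0.    0.03 -0.07] shift mm [ 1.4 -0.3  3.4]
pos [ 0.5082 -0.3363  0.1104] t 8.75 F [ 0.7 -2.2 -3. ] w 10.0 29.999649949895684
```

```bash
python3 -m handwheel '[[0.0,0,0,0.002,0,0,0],[0.0,0,0,0.002,0,0,0],[0.0,0,0,0.001,0,0,0],[0.0,0,0,0,0,0,0],[0.0,0,0,0,0,0,0]]'; python3 -c "
from h import *
plan(.5095,-.3357,.107,11)"
```

```text
time: 9.38
position: [0.5087, -0.3364, 0.1067]
tool_rot: [3.126, 0.299, 0.001]
ft_force: [-0.7, -1.5, 5.4]
grip_width: 0.112
grip_force: 30.0
turn [ 0.06 -0.03 -0.06] shift mm [ 0.9 -0.5 -0.3]
pos [ 0.5087 -0.3364  0.1067] t 9.375 F [-0.7 -1.5  5.4] w 9.8 30.000703042605892
```

Contact with the floor (5 N upward at the expected height). I'll release, opening only partway, and rise.

```bash
python3 -m handwheel '[[0.04,0,0,0,0,0,0],[0.04,0,0,0,0,0,0],[0.04,0,0,0,0,0,0],[0.04,0,0,-0.005,0,0,0],[0.04,0,0,-0.02,0,0,0],[0.04,0,0,-0.04,0,0,0],[0.04,0,0,-0.045,0,0,0],[0.04,0,0,0,0,0,0]]'; python3 - <<'E'
from h import *
plan(.5463,-.0329,.22,-80.5)
plan(.5463,-.0329,.22,99.5)
print(ctrl.get_state()["joint_positions"])
a=np.radians(11);ax=np.array([np.sin(a),-np.cos(a)]);ay=np.array([np.cos(a),np.sin(a)])
p,d=ctrl.get_image("scene");q=p.astype(int);W=cloud("scene",d);z=W[...,2];S=W[...,:2]@ax*1000;T=W[...,:2]@ay*1000
o=(q[...,2]>150)&(q[...,0]<80)&B(340,470,90,250)&(z>.0)
for lo in(.02,.04,.06,.08): m=o&(z>lo)&(z<lo+.02);print("orange",lo,m.sum(),np.round(np.median(S[m]),1))
print(np.percentile(z[o],[.5,99.5]))
cv2.imwrite("pics/placed.png",cv2.resize(p[90:250,310:470],None,fx=3,fy=3))
E
```

```text
time: 10.38
position: [0.511, -0.3374, 0.2224]
tool_rot: [3.121, 0.299, 0.012]
ft_force: [0.6, -0.4, -0.3]
grip_width: 0.457
grip_force: 0.0
turn [ 0.   -0.64 91.45] shift mm [-294.5  -85.1    2.4]
pos [ 0.511  -0.3374  0.2224] t 10.375 F [ 0.6 -0.4 -0.3] w 39.7 0.0
turn [  0.64   0.   -88.55] shift mm [294.5  85.1   2.4]
pos [ 0.511  -0.3374  0.2224] t 10.375 F [ 0.6 -0.4 -0.3] w 39.7 0.0
[ 0.76990129  0.24618356 -0.27433135  1.55286662  0.06897289  1.34187568
 -0.89131036]
orange 0.02 137 425.3
orange 0.04 182 425.5
orange 0.06 203 425.8
orange 0.08 215 426.2
[0.0087421 0.3206012]
```

View pics/placed.png

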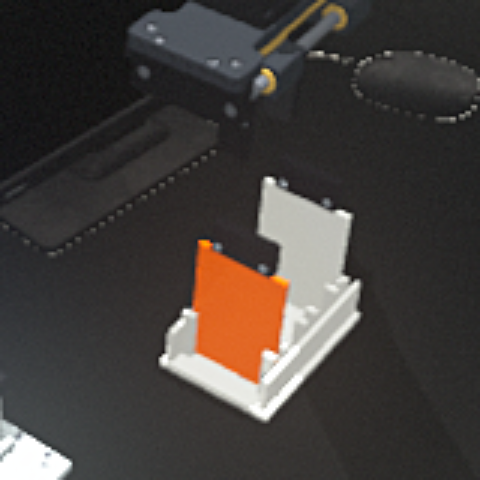

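The picture shows the orange plate upright and down in slot 0 at (240,310), free of the gripper, with the white plate untouched. Next I turn the gripper and move over the head.

```bash
python3 -m handwheel '[[0.087,0,0,0,0.6,0,-9.8],[0.087,0,0,0,0,0,-9.8],[0.087,0,0,0,0,0,-9.8],[0.087,0,0,0,0,0,-9.8],[0.087,0,0,0,0,0,-9.8],[0.087,0,0,0,0,0,-9.8],[0.087,0,0,0,0,0,-9.8],[0.087,0,0,0,0,0,-9.8],[0.087,0,0,0,0,0,-9.8],[0.087,0,0,0,0,0,0]]'; python3 -c "
from h import *
plan(.5463,-.0329,.22,99.5)"
```

```text
time: 11.68
position: [0.5078, -0.3359, 0.2152]
tool_rot: [-2.033, -2.382, -0.009]
ft_force: [-0.5, -0.3, 0.1]
grip_width: 0.999
grip_force: 0.0
turn [-0.15 -0.66 -0.46] shift mm [292.4  88.   -4.8]
pos [ 0.5078 -0.3359  0.2152] t 11.675 F [-0.5 -0.3  0.1] w 86.9 0.0
```

```bash
python3 -m handwheel '[[0.087,0,0,-0.005,-0.15,-0.6,-0.4],[0.087,0.02,0.006,0,0,0,0],[0.087,0.04,0.012,0,0,0,0],[0.087,0.05,0.015,0,0,0,0],[0.087,0.05,0.015,0,0,0,0],[0.087,0.05,0.015,0,0,0,0],[0.087,0.045,0.014,0,0,0,0],[0.087,0.025,0.007,0,0,0,0],[0.087,0.01,0.003,0,0,0,0],[0.087,0,0,0,0,0,0],[0.087,0,0,0,0,0,0]]'; python3 - <<'E'
from h import *
plan(.5463,-.0329,.22,99.5)
for n in("top","scene"):
    g=np.load(n+"0.npz");p,d=g["p"].astype(int),g["d"];W=cloud(n,d);z=W[...,2]
    b=B(232,268,178,216) if n=="top" else B(240,290,225,290)
    ext(W,b&(z>.102)&(z<.113)&(p.max(2)<90),9.5,n+" headtop")
    blue=(p[...,0]>130)&(p[...,0]>p[...,2]+70)
    ext(W,b&blue&(z>.075)&(z<.105),9.5,n+" button")
    bb=B(150,245,165,240) if n=="top" else B(150,270,240,350)
    ext(W,bb&(z>.113)&(z<.126)&(p.min(2)>70),9.5,n+" box")
    bb=B(295,325,175,205) if n=="top" else B(290,320,205,250)
    ext(W,bb&(z>.074)&(z<.088)&(p.max(2)<120),9.5,n+" post")
    bb=B(255,300,165,225) if n=="top" else B(255,305,195,275)
    ext(W,bb&(z>.132)&(z<.15)&(p.max(2)<110),9.5,n+" ostrip")
E
```

```text
time: 13.05
position: [0.5458, -0.0373, 0.2208]
tool_rot: [2.031, 2.395, 0.0]
ft_force: [-0.5, -0.7, -0.1]
grip_width: 1.004
grip_force: 0.0
turn [ 0.04  0.04 -0.09] shift mm [4.3 1.2 0.8]
pos [ 0.5458 -0.0373  0.2208] t 13.05 F [-0.5 -0.7 -0.1] w 87.3 0.0
top headtop 400 x-ext [ 99.8 147.3] y-ext [517.2 554.8] centre [549.1 -33.4]
top button 41 x-ext [111.1 133.8] y-ext [509.3 516.5] centre [526.1 -36.1]
top box 2935 x-ext [-57.4  81.3] y-ext [495.1 578.2] centre [531.3  76.8]
top post 109 x-ext [233.3 258. ] y-ext [523.6 547.4] centre [ 568.7 -153.9]
top ostrip 137 x-ext [175.7 185.5] y-ext [511.4 559.2] centre [557.8 -89.8]
scene headtop 73 x-ext [ 97.2 145.8] y-ext [513.8 552.6] centre [546.  -31.8]
scene button 83 x-ext [110.1 132.9] y-ext [505.2 514.2] centre [522.8 -35.8]
scene box 3789 x-ext [-60.7  80.7] y-ext [491.  574.1] centre [526.9  78. ]
scene post 129 x-ext [231.3 257.9] y-ext [518.7 546.9] centre [ 565.9 -153.3]
scene ostrip 216 x-ext [173.1 184. ] y-ext [507.4 555.5] centre [553.6 -88.4]
```

```bash
python3 -m handwheel '[[0.087,0.004,0.002,0.02,0,0,0],[0.087,0,0,0.03,0,0,0],[0.087,0,0,0.03,0,0,0],[0.087,0,0,0.015,0,0,0],[0.087,0,0,0,0,0,0],[0.087,0,0,0,0,0,0],[0.087,0,0,0,0,0,0]]'; python3 - <<'E'
from h import *
plan(.5472,-.0319,.071,99.5)
p,d=ctrl.get_image("scene");q,_=ctrl.get_image("top")
a=cv2.resize(p[190:310,210:330],(400,400));b=cv2.resize(q[130:250,190:310],(400,400))
cv2.imwrite("pics/head.png",np.hstack([a,b]))
E
```

```text
time: 13.92
position: [0.5483, -0.0315, 0.1272]
tool_rot: [2.027, 2.396, 0.003]
ft_force: [-0.2, 0.9, 0.5]
grip_width: 1.001
grip_force: 0.0
turn [0.18 0.05 0.03] shift mm [-0.2 -1.2 56.2]
pos [ 0.5483 -0.0315  0.1272] t 13.925 F [-0.2  0.9  0.5] w 87.1 0.0
```

View pics/head.png

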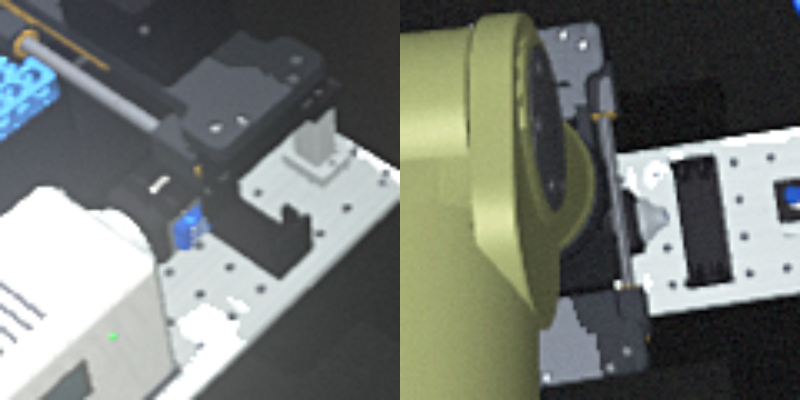

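The gripper straddles the head: the button is at (190,225) in the scene crop and the nose at (655,215) in the top crop, with a finger body on each side. I'll descend and close with 30 N.

```bash
python3 -m handwheel '[[0.087,0,-0.0012,0.02,0.1,0,0],[0.087,0,0,0.02,0,0,0],[0.087,0,0,0.014,0,0,0],[0.087,0,0,0.002,0,0,0],[0.087,0,0,0,0,0,0],[0.087,0,0,0,0,0,0]]' ; python3 -c "
from h import *
plan(.5472,-.0319,.071,99.5)"
python3 -m handwheel '[[0.0,0,0,0,0,0,0],[0.0,0,0,0,0,0,0],[0.0,0,0,0,0,0,0],[0.0,0,0,0,0,0,0],[0.0,0,0,0,0,0,0],[0.0,0,0,0,0,0,0],[0.0,0,0,0,0,0,0],[0.0,0,0,0,0,0,0]]' 30; python3 -c "
from h import *
plan(.5472,-.0319,.071,99.5)"
```

```text
time: 14.78
position: [0.5469, -0.0316, 0.0706]
tool_rot: [2.028, 2.398, 0.0]
ft_force: [0.7, -0.1, 0.5]
grip_width: 0.999
grip_force: 0.0
turn [0.03 0.03 0.04] shift mm [-0.3  0.3 -0.4]
pos [ 0.5469 -0.0316  0.0706] t 14.775 F [ 0.7 -0.1  0.5] w 86.9 0.0
time: 15.78
position: [0.549, -0.0312, 0.07]
tool_rot: [2.027, 2.396, 0.007]
ft_force: [9.6, 1.1, -7.1]
grip_width: 0.459
grip_force: 30.0
turn [ 0.31 -0.01  0.05] shift mm [-0.4 -1.9 -1. ]
pos [ 0.549  -0.0312  0.07  ] t 15.775 F [ 9.6  1.1 -7.1] w 39.9 30.032098134979606
```

The width of 39.9 mm means the button is fully in. The side load of about 10 N shows the head's centre is roughly 2 mm further along +y, so I'll centre on it.

```bash
python3 -m handwheel '[[0.0,0,0.001,-0.0005,0,0,0],[0.0,0,0.001,-0.0005,0,0,0],[0.0,0,0,0,0,0,0],[0.0,0,0,0,0,0,0]]' 30; python3 -c "
from h import *
plan(.5472,-.0319,.071,99.5)"
```

```text
time: 16.27
position: [0.549, -0.0312, 0.0701]
tool_rot: [2.029, 2.398, 0.002]
ft_force: [6.0, 0.5, -10.2]
grip_width: 0.462
grip_force: 30.0
turn [ 0.07 -0.02  0.04] shift mm [-0.4 -1.8 -0.9]
pos [ 0.549  -0.0312  0.0701] t 16.275 F [  6.    0.5 -10.2] w 40.2 30.002147611230612
```

```bash
python3 -m handwheel '[[0.0,0,0.001,0.001,0,0,0],[0.0,-0.005,0,0.0005,0,0,0],[0.0,-0.01,0,0,0,0,0],[0.0,-0.01,0,0,0,0,0],[0.0,-0.01,0,0,0,0,0],[0.0,0,0,0,0,0,0]]' 35; python3 -c "
from h import *
plan(.5472,-.0319,.071,99.5)"
```

```text
time: 17.02
position: [0.5547, -0.0658, 0.07]
tool_rot: [-2.029, -2.397, 0.001]
ft_force: [-4.5, 2.9, 5.5]
grip_width: 0.459
grip_force: 35.0
turn [-0.08 -0.02  0.  ] shift mm [34.6 -1.8 -1. ]
pos [ 0.5547 -0.0658  0.07  ] t 17.025 F [-4.5  2.9  5.5] w 39.9 34.99996502883732
```

```bash
python3 -m handwheel '[[0.0,-0.01,0,0,0,0,0],[0.0,-0.01,0,0,0,0,0],[0.0,-0.01,0,0,0,0,0],[0.0,-0.004,0,0,0,0,0],[0.0,-0.002,0,0,0,0,0],[0.0,0,0,0,0,0,0],[0.0,0,0,0,0,0,0]]' 35; python3 -c "
from h import *
plan(.5472,-.0319,.071,99.5)"
```

```text
time: 17.9
position: [0.5602, -0.0996, 0.0699]
tool_rot: [-2.026, -2.397, 0.001]
ft_force: [-5.1, 2.9, 5.7]
grip_width: 0.46
grip_force: 35.0
turn [-0.12 -0.08  0.09] shift mm [68.9 -1.7 -1.1]
pos [ 0.5602 -0.0996  0.0699] t 17.9 F [-5.1  2.9  5.7] w 40.1 35.00560762826353
```

```bash
python3 -m handwheel '[[0.0,-0.001,0,0,0,0,0],[0.0,-0.001,0,0,0,0,0],[0.0,-0.001,0,0,0,0,0],[0.0,0,0,0,0,0,0],[0.0,0,0,0,0,0,0],[0.0,0,0,0,0,0,0]]' 35; python3 - <<'E'
from h import *
plan(.5472,-.0319,.071,99.5)
p,d=ctrl.get_image("scene");q,_=ctrl.get_image("top")
cv2.imwrite("pics/end.png",np.hstack([cv2.resize(p[190:310,230:350],(400,400)),cv2.resize(q[130:250,230:350],(400,400))]))
E
```

```text
time: 18.65
position: [0.5604, -0.1003, 0.07]
tool_rot: [-2.024, -2.397, -0.001]
ft_force: [-6.9, 7.7, 7.1]
grip_width: 0.46
grip_force: 35.0
turn [-0.16 -0.23  0.15] shift mm [69.7 -1.7 -1. ]
pos [ 0.5604 -0.1003  0.07  ] t 18.65 F [-6.9  7.7  7.1] w 40.0 35.009591141715646
```

View pics/end.png

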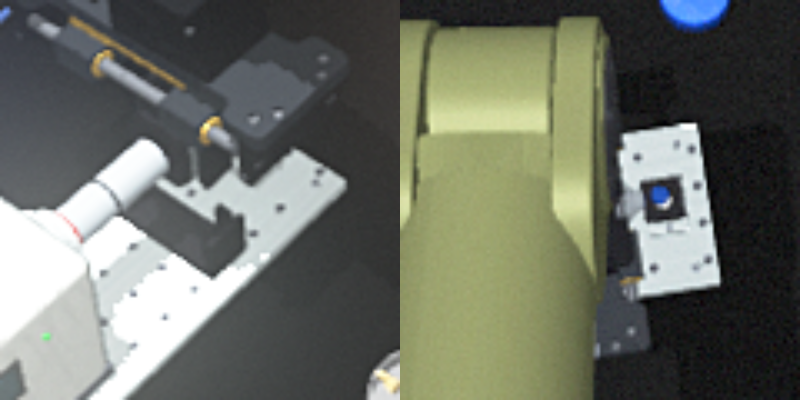

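The probe is fully out and the vial is still upright at (660,197), with the nose just short of it. Travel is 70 mm, the pull force rises against the end stop, and the opening of 40 mm keeps the button in. I'll hand the job in.

```bash
python3 -c "
from bench import ctrl
print(ctrl.close_job())"
```

```text
the job is handed in; nothing more can be done
None
```

I handed the job in at about 18.7 s with the orange plate released and standing in rack slot 0, and the gripper holding the probe at its second stop (about 70 mm of travel, 35 N grip, button in); the hand-in call returned no verdict.

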